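Park the incense extruder and lock its selector

ROBOT

A 6-joint arm with a two-finger parallel gripper is mounted at the origin on the work surface. World frame = base frame: x ahead of the robot, y to its left, z up, the work surface at z = 0. Lengths are in mm, angles in rad, forces in N, time in s.
With the tool pointing down it reaches from about 375 to 900 mm from the base axis. Payload 3.1 kg.
Tool frame: the origin (TCP) lies at the very end of the fingers, on their centre line; the grasp point (between the pads) lies 19 mm behind it; z points along the fingers, x is the direction in which the jaws open and shut, and the axes are right-handed (so a half turn about z gives the same grasp; the last joint's range is limited). The gripper opens to 85 mm and grips with 20 to 120 N. Pads are 22 mm wide; open, the fingers measure 114 mm over their backs; the gripper's body (76 mm by 85 mm) begins 54 mm behind the grasp point. The pads swing forward as they close: fully open they stand 13 mm farther back than shut.
Start: joints at [-1.31, 0.527, 1.433, -0, 1.181, -0.178], TCP at [266.118, -565.489, 231.31] pointing down, gripper open.
Joint ranges: [-3.08, 3.08], [-0.75, 2.2], [0.22, 2.44], [-1.43, 4.57], [0, 2.65], [-2.85, 2.85]. Speed limits (rad/s): [2.79, 2.79, 3.14, 3.14, 3.14, 3.14].

INTERFACE

Orientations are given as a 3x3 rotation matrix whose columns are the frame's x, y, z axes.
In Python, from workcell import bot gives the robot as it stands. The module is installed in compiled form; this text tells all that it offers.
- The arm moves only by the tool apply_moves, never from a script. Its arguments are lists of equal length, an entry for each row: "travel": the shift along the world's x, y, z in mm, a list of three; "delta_rot": the turn, a rotation vector about the world's x, y, z in rad, a list of three; "jaw": the opening, from 0 (shut) to 1 (fully open). A call has exactly 10 rows; each row is the pose to reach, as a shift and turn from the pose measured when the call began; what a row does not reach only later rows make up. A row lasts 1/10 s, in which the tool goes at most 50 mm and 8.59 degrees, less where a joint would pass 70% of its speed; a pose out of reach is approached as far as the arm can. A call with a gripper value outside its range is refused whole. The fingers move at their own pace and stop on an object; the grip force is fixed at half the most. Time passes only in rows, so rows that repeat a pose let the fingers close, or fill a call up. It gives the time, the measured TCP pose, the force and the opening at its end, in the units of the state.
- bot.state(): the state, without advancing time (a new reading comes with each control period).
- bot.camera(name): name is "side" or "top" or "wrist"; returns a dict with "pixels" (420x560x3 uint8, red, green, blue), "K" (3x3 intrinsics, pixels), "R" (3x3) and "t" (3): a world point X has camera coordinates R X + t. Camera axes: x right, y down, z forward; pixel columns grow to the right and rows downward; lengths in mm; the calibration is good to about 2 mm. A picture is of the moment at which its call begins. There is no depth.
- bot.job_done(): hands the job in, once; it reports no verdict.
The state is a dict: "t": time; "joints": joint angles; "joint_velocities": joint speeds; "joint_efforts": joint torques, N m; "ee_pos": TCP position; "orientation": TCP orientation; "contact_force": force on the tool from outside, world axes, zero at the start; "wrist_torque": the same for the moment, N m; "grip_width": finger opening in mm.
Only numpy, scipy, OpenCV 4.12 (cv2) and the standard library are available. Lean on these libraries where they do the work, as an engineer would, in place of code of your own. Each camera call takes 0.05 s, during which the arm holds its last target. There are 200 camera calls.

TASK

Park the bench incense extruder for a die change: by the rim, turn its free-spinning flywheel until the raised rib on its rim, at first hidden down in the guard, stands straight up at the very top, and leave it at rest there. Then turn the selector knob on the sloping control box so that its nose points at the long raised mark on the panel, and only then pull the knob straight out to its stop and let go, so that it is locked. Leave everything else on the bench where it is.

Things in the scene. Friction and masses are not known exactly. Their poses are not given: they have to be found in the camera images.
- extruder: Fixed extruder. Origin on the table under the wheel's axle; z up, x in the wheel's plane (away from robot at yaw 0; yaw within 0.25 rad), y along the axle. Base 250 (x) x 150 (y) mm. Green guard box 224 x 62 mm, open on top, 135 mm high; bearing blocks at x within 25 mm reach y = +/-47 mm, 150 mm high. Motor to x = 235 mm, y = +/-70 mm, 135 mm high. Barrel to y = -89 mm, under 90 mm high.
- flywheel (a joint): Angle (rad) of the flywheel, a plain metal disc with level axle 130 mm above the table. 0 or any multiple of 2 pi: rib at the top; positive moves the wheel's top to the extruder's +x; no stops. Starts at 2.1 to 4.18, rib hidden in the guard. Turns very freely (drag 0.01 N m, inertia about 0.005 kg m2): stays where left but coasts if let go while moving.
- wheel_mark (a point): Outer face of the one raised rib on the rim (9 mm along the rim, 20 mm across it, 5 mm proud), 95 mm from the axle; turns with the wheel. The disc: radius 90 mm, 20 mm thick, faces flat out to the rim (hub 32 mm thick within 22 mm of the axle). Its upper part is open on both sides: it can be pinched across the faces from above.
- wheel_top (a point): Fixed point straight above the axle, 225 mm above the table (5 mm above the rim), where the rib must come to stand.
- control_box: Fixed grey box 150 x 150 x 60 mm on a pedestal. Its panel slopes 28 degrees from level, facing up and to the box's -x (toward the robot at yaw 0; yaw within 0.25 rad). Origin on the table, 170 mm below the panel's centre, where the selector sits; z up. The long raised mark (18 x 6 mm, 4 mm high) lies straight up the slope, 34 to 52 mm from the selector's axis; small dots to its left are not it.
- selector (a joint): Selector knob's angle (rad) about its axis, square to the panel: 0 when its nose points at the long mark, positive counterclockwise seen facing the panel. Starts at 0.6 to 1.4. Stops at -0.35 and 1.75, stays where left (friction 0.05 N m).
- pull (a joint): How far the selector has been pulled out along its axis (m): 0 pushed in (as at the start), 0.015 at its outer stop; stays where left (friction about 4 N).
- selector_grip (a point): Point to grip, on the knob's axis, 28 mm above the panel when pushed in; moves with the knob. z points out of the panel, x along the bar grip to the nose. Black knob: skirt of radius 24 mm, 2 to 8 mm above the panel; on it a bar grip 44 mm long, 13 mm wide, up to 42 mm above the panel; a small nose, 6 mm wide, at the bar's +x end, reaching 33 mm from the axis.
- bundle_a: Bystander, leave alone: bundle of incense sticks, lying flat, 200 x 44 x 26 mm. Origin at its underside.
- brush: Bystander, leave alone: brush with handle, 170 mm long, lying. Origin at its underside.
- screwdriver: Bystander, leave alone: screwdriver, 180 mm long, lying. Origin at its underside.
- mug: Bystander, leave alone: white mug, 85 mm high, 76 mm across. Origin at its underside.
- tin: Bystander, leave alone: closed steel tin, 75 mm high, 60 mm across. Origin at its underside.
- gauge_block: Bystander, leave alone: steel block 60 x 35 x 20 mm. Origin at its underside.

How it is judged (in metres and radians):
On the way, in this order (a step that is already met when the one before it is completed fails the run):
1. the flywheel rests with its rib at the top (within 10 mm), the selector still pushed in (distance between wheel_mark and wheel_top below 0.01 m and velocity of joint flywheel between -0.08 and 0.08 rad/s and value of joint pull below 0.005 m), for 0.3 s.
2. the selector is turned to the long mark (within 0.14 rad), not yet pulled out, the rib still at the top (distance between wheel_mark and wheel_top below 0.01 m and value of joint selector between -0.14 and 0.14 rad and value of joint pull below 0.005 m), for 0.1 s.
3. the selector is pulled out (11 mm or more) (distance between wheel_mark and wheel_top below 0.01 m and value of joint selector between -0.14 and 0.14 rad and value of joint pull above 0.011 m), for 0.2 s.
At the end, for the whole second after the job is handed in: The flywheel rests with its rib within 10 mm of the point straight above the axle; the selector points at the long mark within 0.14 rad (8 degrees) and stands pulled out by at least 11 mm of its 15 mm (all of step 3 and velocity of joint flywheel between -0.08 and 0.08 rad/s); the robot touches nothing.
It fails at once if the selector is pulled out (over 8 mm) while it points more than 0.3 rad away from the mark (value of joint pull above 0.008 m and (value of joint selector above 0.3 rad or value of joint selector below -0.3 rad)).
It fails at once if a bystander is moved by more than 30 mm (distance of any of bundle_a, brush, screwdriver, mug, tin, gauge_block from where it was at the start of the episode above 0.03 m).
It also fails if it takes over 72 s, if anything falls off the work surface, if the arm or the gripper's body presses on something with over 40 N, if the wrist force passes 120 N, or if a joint passes its speed limit or range.

## Working session

There is one attempt and no reset: what is moved stays moved. The work goes in short steps, Python scripts to look and compute and a tool call to move; the robot and the scene stay as the last step left them, time stands still between calls to the robot, and variables do not carry over. Pictures are saved under pics/ and viewed, on a budget of 10 in all, crops included, one or two more only if the job needs it, and the job is handed in when it is done.

Besides the shell and the picture viewer there is one more tool, called after ">>>" as a command line: name --argument value ..., lists and objects as JSON in quotes. apply_moves: Moves the arm, as the interface text tells. Its arguments: {"type":"object","properties":{"travel":{"type":"array","items":{"type":"array","items":{"type":"number"}}},"delta_rot":{"type":"array","items":{"type":"array","items":{"type":"number"}}},"jaw":{"type":"array","items":{"type":"number"}}},"required":["travel","delta_rot","jaw"]}

```bash
mkdir -p pics && python3 - <<'E'
from workcell import bot
import cv2,numpy as np
np.set_printoptions(precision=3,suppress=True)
for n in ["side","top"]:
    c=bot.camera(n); cv2.imwrite(f"pics/{n}0.png",c["pixels"][:,:,::-1])
    R,t=np.array(c["R"]),np.array(c["t"]); print(n,c["K"],R,-R.T@t)
s=bot.state(); print(s)
E
```

```text
side [[401.597   0.    282.612]
 [  0.    401.597 211.445]
 [  0.      0.      1.   ]] [[ 0.992 -0.122  0.025]
 [-0.044 -0.533 -0.845]
 [ 0.116  0.837 -0.534]] [  380.48  -1072.287   847.521]
top [[466.978   0.    283.506]
 [  0.    466.978 209.394]
 [  0.      0.      1.   ]] [[ 0.027 -1.     0.015]
 [-0.995 -0.028 -0.098]
 [ 0.098 -0.013 -0.995]] [ 412.896   -0.106 1343.517]
{'t': 0.1, 'joints': array([-1.309,  0.528,  1.434,  0.   ,  1.181, -0.178]), 'joint_velocities': array([ 0.   , -0.003, -0.004,  0.001, -0.001,  0.   ]), 'joint_efforts': array([ -0.001, -44.331, -17.859,  -0.   ,   0.004,   0.   ]), 'ee_pos': array([ 265.954, -564.863,  230.435]), 'orientation': array([[ 0.426, -0.905, -0.001],
       [-0.905, -0.426,  0.002],
       [-0.002, -0.   , -1.   ]]), 'contact_force': array([ 1.149,  0.161, -0.578]), 'wrist_torque': array([-0.025,  0.009, -0.011]), 'grip_width': 85.18848392500482}
```

View pics/side0.png

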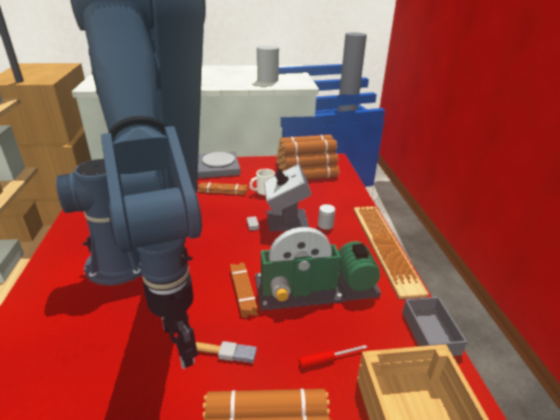

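View pics/top0.png

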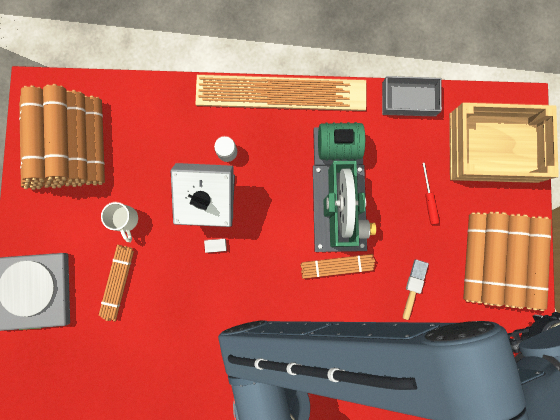

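The side view shows the extruder (wheel around 300,250) and the control box (287,185). The top view shows the wheel at (347,203), the box at (203,195) and the black knob at (203,200). Next I'll enlarge those two areas of the top view.

```bash
cat > h.py <<'E'
import numpy as np,cv2
from workcell import bot
np.set_printoptions(precision=3,suppress=True)
def ray(c,uv,z):
    K,R,t=[np.array(c[k],float) for k in("K","R","t")]
    o=-R.T@t; d=R.T@np.linalg.solve(K,[uv[0],uv[1],1.]); return o+d*(z-o[2])/d[2]
def proj(c,X):
    K,R,t=[np.array(c[k],float) for k in("K","R","t")]
    p=(np.atleast_2d(X)@R.T+t)@K.T; return p[:,:2]/p[:,2:]
E
python3 - <<'E'
from h import *
c=bot.camera("top"); im=c["pixels"]
hsv=cv2.cvtColor(im,cv2.COLOR_RGB2HSV)
g=cv2.inRange(hsv,(50,80,20),(90,255,255))
print("green bbox",cv2.boundingRect(cv2.findNonZero(g)))
a=im[120:260,295:395];b=im[155:235,160:250]
A=cv2.resize(a,None,fx=4,fy=4,interpolation=cv2.INTER_CUBIC)
B=cv2.resize(b,None,fx=4.3,fy=4.3,interpolation=cv2.INTER_CUBIC)
o=np.zeros((560,800,3),np.uint8);o[:,:400]=A;o[:B.shape[0],405:405+B.shape[1]]=B[:, :395]
cv2.imwrite("pics/crop1.png",o[:,:,::-1])
E
```

```text
green bbox (202, 123, 163, 124)
```

View pics/crop1.png

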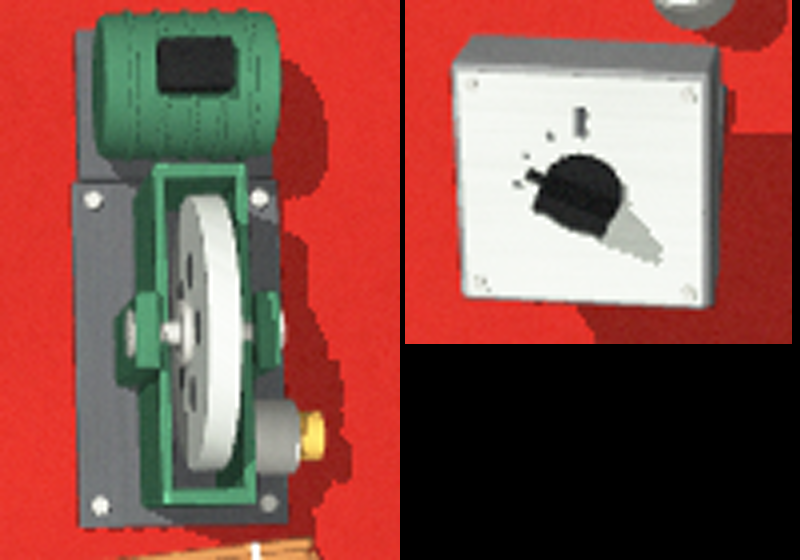

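The crop shows the guard's rim corners at about (152,165), (247,165), (256,503) and (160,503), with the rib not visible. The panel corners, the long mark (581,122) and the knob nose (530,175) are clear too.

```bash
python3 - <<'E'
from h import *
c=bot.camera("top")
q=[np.array(p)/4+[295,120] for p in[(152,165),(247,165),(256,503),(160,503)]]
P=np.array([ray(c,p,135) for p in q]); print(P,P.mean(0))
d=P[0]+P[1]-P[2]-P[3]; print("ext yaw",np.arctan2(d[1],d[0]),np.linalg.norm(d)/2,np.linalg.norm(P[0]-P[1]))
f=lambda p:(np.array(p)-[405,0])/4.3+[160,155]
s=np.sin(np.radians(28));
Q=np.array([ray(c,f(p),z) for p,z in[((452,66),170+75*s),((715,72),170+75*s),((712,306),170-75*s),((463,297),170-75*s)]])
d=Q[0]+Q[1]-Q[2]-Q[3];e=Q[0]+Q[3]-Q[1]-Q[2]; print(Q,Q.mean(0),"yaws",np.arctan2(d[1],d[0]),np.arctan2(e[1],e[0])-np.pi/2,np.linalg.norm(d)/2)
m=ray(c,f((581,122)),170+43*s+4);k=Q.mean(0);print("mark",m,np.arctan2(m[1]-k[1],m[0]-k[0]))
# wheel rim top: left edge/right edge of top
for p in[(192,332),(242,332),(216,332)]:print(ray(c,np.array(p)/4+[295,120],220 if p[0]>200 else 130))
E
```

```text
[[ 663.376 -142.195  135.   ]
 [ 665.234 -204.833  135.   ]
 [ 443.439 -213.138  135.   ]
 [ 441.768 -150.952  135.   ]] [ 553.455 -177.779  135.   ]
ext yaw 0.038460846783215624 221.86528097932128 62.664863139561916
[[614.248 265.056 205.21 ]
 [615.175 114.713 205.21 ]
 [485.099 118.294 134.79 ]
 [486.403 267.831 134.79 ]] [550.231 191.473 170.   ] yaws -0.024640016217237545 -0.0012549504707268788 146.96938819184444
mark [585.68  191.873 194.187] 0.011278144096257523
[ 554.144 -170.812  130.   ]
[ 544.528 -188.539  220.   ]
[ 544.081 -172.734  220.   ]
```

>>> apply_moves --travel '[[29,39,14],[58,78,28],[87,117,42],[116,156,56],[145,195,70],[174,234,84],[203,273,98],[232,312,112],[260,350,125],[288,387,140]]' --delta_rot '[[0,0,-0.04],[0,0,-0.08],[0,0,-0.12],[0,0,-0.16],[0,0,-0.2],[0,0,-0.24],[0,0,-0.28],[0,0,-0.32],[0,0,-0.36],[0,0,-0.4]]' --jaw '[1,1,1,1,1,1,1,1,1,1]'

```text
t: 1.2
ee_pos: [553.2, -177.9, 370.2]
orientation: [[0.038, -0.999, -0.0], [-0.999, -0.038, 0.002], [-0.002, 0.0, -1.0]]
contact_force: [0.6, -1.1, -0.4]
grip_width: 85.4
```

```bash
python3 - <<'E'
from h import *
c=bot.camera("wrist"); cv2.imwrite("pics/w1.png",c["pixels"][:,:,::-1])
R,t=np.array(c["R"]),np.array(c["t"]);print(-R.T@t,R,c["K"]);s=bot.state();print(s["t"],s["joints"],s["ee_pos"],s["orientation"])
E
```

```text
[ 625.219 -175.468  512.135] [[ 0.037 -0.999 -0.001]
 [-0.957 -0.036  0.286]
 [-0.286 -0.01  -0.958]] [[314.26    0.    278.776]
 [  0.    314.26  211.74 ]
 [  0.      0.      1.   ]]
1.25 [-0.494  0.339  1.348  0.009  1.449  1.032] [ 558.409 -172.047  373.338] [[ 0.043 -0.999  0.009]
 [-0.999 -0.043  0.005]
 [-0.004 -0.009 -1.   ]]
```

View pics/w1.png

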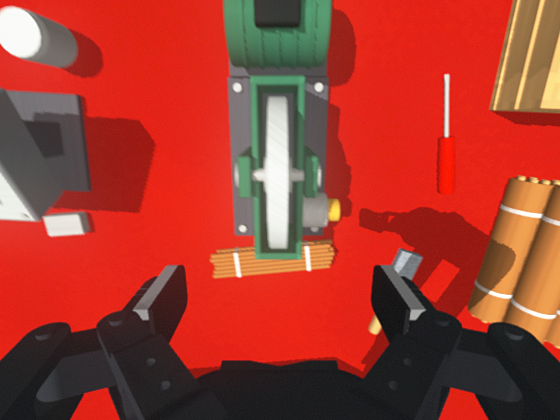

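```bash
python3 - <<'E'
from h import *
c=bot.camera("wrist"); im=c["pixels"];s=bot.state();print(s["ee_pos"],s["orientation"][:,0])
h=cv2.cvtColor(im,cv2.COLOR_RGB2HSV)
w=cv2.inRange(h,(0,0,130),(180,60,255)); g=cv2.inRange(h,(50,80,20),(90,255,255))
for r in(130,150,210,230):
    x=np.flatnonzero(w[r,255:305])+255; y=np.flatnonzero(g[r,235:325])+235
    zz=130+np.sqrt(max(0,90**2-(ray(c,(278,r),190)[0]-553)**2))
    print(r,x.min(),x.max(),ray(c,(x.min(),r),zz),ray(c,(x.max()+1,r),zz),"guard",ray(c,(y.min(),r),135),ray(c,(y.max()+1,r),135))
E
```

```text
[ 556.229 -175.316  372.23 ] [ 0.047 -0.999 -0.001]
130 275 295 [ 620.282 -165.218  189.62 ] [ 621.177 -186.307  189.62 ] guard [ 618.021 -145.696  135.   ] [ 620.558 -205.486  135.   ]
150 275 295 [ 601.957 -166.182  206.346] [ 602.825 -186.537  206.346] guard [ 594.953 -147.465  135.   ] [ 597.445 -205.907  135.   ]
210 255 295 [ 544.112 -148.936  218.571] [ 545.856 -189.213  218.571] guard [ 520.572 -150.643  135.   ] [ 520.845 -156.937  135.   ]
230 260 294 [ 520.902 -154.007  211.222] [ 522.465 -189.895  211.222] guard [ 493.91  -151.354  135.   ] [ 496.476 -210.311  135.   ]
```

>>> apply_moves --travel '[[-2,0,-15],[-6,-1,-40],[-11,-2,-68],[-17,-2,-96],[-23,-3,-124],[-29,-4,-150],[-34,-5,-174],[-38,-5,-191],[-38,-5,-191],[-38,-5,-191]]' --delta_rot '[[0.003,-0.07,0],[0.006,-0.14,0],[0.009,-0.22,0],[0.012,-0.3,0],[0.015,-0.38,0],[0.018,-0.46,0],[0.021,-0.54,0],[0.024,-0.6,0],[0.024,-0.6,0],[0.024,-0.6,0]]' --jaw '[1,1,1,1,1,1,1,1,1,1]'

```text
t: 2.3
ee_pos: [515.7, -180.3, 179.0]
orientation: [[0.043, -0.823, 0.567], [-0.999, -0.036, 0.024], [0.0, -0.567, -0.824]]
contact_force: [0.2, -0.5, 0.8]
grip_width: 85.6
```

```bash
python3 - <<'E'
from h import *
s=bot.state();print(s["t"],s["joints"],s["ee_pos"],s["orientation"],s["contact_force"])
E
```

```text
2.3 [-0.78   0.43   2.094  1.197  0.463 -0.313] [ 515.729 -180.3    178.983] [[ 0.043 -0.823  0.567]
 [-0.999 -0.036  0.024]
 [ 0.    -0.567 -0.824]] [ 0.229 -0.513  0.843]
```

```bash
cat >> h.py <<'E'
C=np.array([553.5,-178.5,130.]);YAW=0.04
def arc(deltas):
    "rows swinging the tool about the axle by deltas from the pose it has now"
    from scipy.spatial.transform import Rotation as Ro
    s=bot.state();p=s["ee_pos"];ax=np.array([-np.sin(YAW),np.cos(YAW),0])
    ph=np.arctan2(-s["orientation"][:,2]@[np.cos(YAW),np.sin(YAW),0],-s["orientation"][2,2])
    e=np.array([np.cos(YAW),np.sin(YAW),0])
    print("t",s["t"],"phi",ph,"rel",(p-C)@e,(p-C)@ax,p[2]-130,"f",s["contact_force"],"w",s["grip_width"],"q",s["joints"])
    for d in deltas:
        v=C+62*(np.sin(ph+d)*e+np.array([0,0,np.cos(ph+d)]))-p
        print(d,np.round(v,0),np.round(ax*d,3))
E
python3 -c "
from h import *
arc([0,.06,.16,.28,.4,.52,.64,.76,.9,1.0,1.2,1.4])"
```

```text
t 2.3 phi -0.6029056478751892 rel -37.81285341449864 -0.28791559380248777 48.982652951066086 f [ 0.229 -0.513  0.843] w 85.56546640741718 q [-0.78   0.43   2.094  1.197  0.463 -0.313]
0 [3. 0. 2.] [-0.  0.  0.]
0.06 [6. 1. 4.] [-0.002  0.06   0.   ]
0.16 [11.  1.  7.] [-0.006  0.16   0.   ]
0.28 [18.  1. 10.] [-0.011  0.28   0.   ]
0.4 [25.  1. 12.] [-0.016  0.4    0.   ]
0.52 [33.  2. 13.] [-0.021  0.52   0.   ]
0.64 [40.  2. 13.] [-0.026  0.639  0.   ]
0.76 [47.  2. 12.] [-0.03   0.759  0.   ]
0.9 [56.  3. 10.] [-0.036  0.899  0.   ]
1.0 [62.  3.  8.] [-0.04   0.999  0.   ]
1.2 [73.  3.  2.] [-0.048  1.199  0.   ]
1.4 [82.  4. -6.] [-0.056  1.399  0.   ]
```

>>> apply_moves --travel '[[0,0,0],[0,0,0],[1,0,1],[2,0,1],[6,1,4],[11,1,7],[18,1,10],[25,1,12],[33,2,13],[40,2,13]]' --delta_rot '[[0,0,0],[0,0,0],[0,0,0],[0,0,0],[-0.002,0.06,0],[-0.006,0.16,0],[-0.011,0.28,0],[-0.016,0.4,0],[-0.021,0.52,0],[-0.026,0.64,0]]' --jaw '[0,0,0,0,0,0,0,0,0,0]'

```text
t: 3.3
ee_pos: [554.0, -177.5, 193.8]
orientation: [[0.045, -0.997, 0.063], [-0.999, -0.044, 0.012], [-0.009, -0.063, -0.998]]
contact_force: [3.9, 13.8, -17.1]
grip_width: 19.0
```

```bash
python3 -c "
from h import *
arc([0,.1,.2,.3,.4,.5,.6,.7,.8,.9,1.0])"
```

```text
t 3.3 phi -0.0630408011510166 rel 0.5167365219935783 1.0218575169954445 63.83894580432272 f [  3.874  13.82  -17.082] w 18.953592252232177 q [-0.524  0.495  1.624  0.05   0.974  0.975]
0 [-4. -1. -2.] [-0.  0.  0.]
0.1 [ 2. -1. -2.] [-0.004  0.1    0.   ]
0.2 [ 8. -1. -2.] [-0.008  0.2    0.   ]
0.3 [14. -0. -4.] [-0.012  0.3    0.   ]
0.4 [20. -0. -5.] [-0.016  0.4    0.   ]
0.5 [26.  0. -8.] [-0.02  0.5   0.  ]
0.6 [ 31.   0. -11.] [-0.024  0.6    0.   ]
0.7 [ 36.   0. -14.] [-0.028  0.699  0.   ]
0.8 [ 41.   1. -18.] [-0.032  0.799  0.   ]
0.9 [ 46.   1. -22.] [-0.036  0.899  0.   ]
1.0 [ 49.   1. -27.] [-0.04   0.999  0.   ]
```

>>> apply_moves --travel '[[4,0,0],[10,0,-2],[17,0,-4],[23,0,-6],[29,0,-9],[35,0,-13],[40,0,-17],[44,0,-20],[46,0,-22],[46,0,-22]]' --delta_rot '[[-0.004,0.11,0],[-0.01,0.23,0],[-0.014,0.35,0],[-0.018,0.46,0],[-0.022,0.57,0],[-0.027,0.68,0],[-0.031,0.78,0],[-0.034,0.86,0],[-0.036,0.9,0],[-0.036,0.9,0]]' --jaw '[0,0,0,0,0,0,0,0,0,0]'

```text
t: 4.3
ee_pos: [604.4, -175.3, 174.7]
orientation: [[0.038, -0.674, -0.738], [-0.999, -0.031, -0.024], [-0.007, 0.738, -0.675]]
contact_force: [11.7, 6.4, 12.3]
grip_width: 18.4
```

```bash
python3 -c "
from h import *
for n in ['side','wrist']:
    c=bot.camera(n); im=c['pixels'];cv2.imwrite(f'pics/{n}2.png',im[:,:,::-1])
    if n=='side': a=cv2.resize(im[215:320,245:390],(580,420),interpolation=cv2.INTER_CUBIC)
cv2.imwrite('pics/s2c.png',a[:,:,::-1])
arc([0,-.1,-.3,-.5,-.7,-.9,-1.1,-1.3,-1.5])"
```

```text
t 4.4 phi 0.8277742044833363 rel 50.788198804371355 1.1471065721601654 44.84740971365474 f [12.457  6.256 10.689] w 18.97781224683354 q [-0.335  0.987  0.878 -0.302  2.051  1.164]
0 [-5. -1. -3.] [-0.  0.  0.]
-0.1 [-9. -2.  1.] [ 0.004 -0.1   -0.   ]
-0.3 [-20.  -2.   9.] [ 0.012 -0.3   -0.   ]
-0.5 [-31.  -2.  14.] [ 0.02 -0.5  -0.  ]
-0.7 [-43.  -3.  17.] [ 0.028 -0.699 -0.   ]
-0.9 [-55.  -3.  17.] [ 0.036 -0.899 -0.   ]
-1.1 [-67.  -4.  15.] [ 0.044 -1.099 -0.   ]
-1.3 [-79.  -4.  10.] [ 0.052 -1.299 -0.   ]
-1.5 [-89.  -5.   4.] [ 0.06  -1.499 -0.   ]
```

View pics/s2c.png

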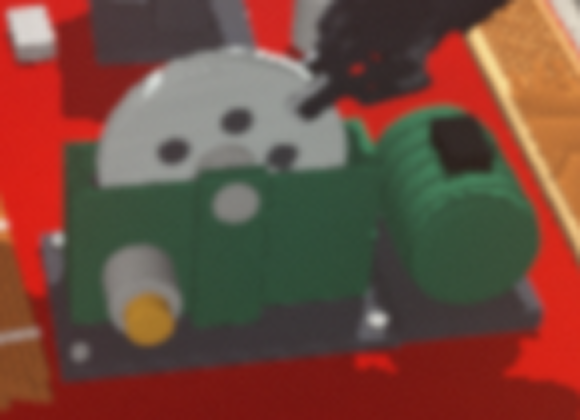

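>>> apply_moves --travel '[[0,0,0],[0,0,0],[0,0,0],[-5,-1,3],[-13,-2,6],[-20,-2,9],[-28,-2,13],[-36,-3,15],[-45,-3,17],[-54,-3,17]]' --delta_rot '[[0,0,0],[0,0,0],[0,0,0],[0.003,-0.07,0],[0.007,-0.18,0],[0.012,-0.3,0],[0.017,-0.44,0],[0.023,-0.58,0],[0.029,-0.73,0],[0.035,-0.88,0]]' --jaw '[1,1,1,1,1,1,1,1,1,1]'

```text
t: 5.4
ee_pos: [549.9, -178.9, 192.9]
orientation: [[0.044, -0.997, 0.059], [-0.999, -0.044, 0.006], [-0.004, -0.06, -0.998]]
contact_force: [-0.1, -0.7, 0.3]
grip_width: 85.5
```

```bash
python3 -c "
from h import *
arc([0,-.1,-.2,-.3,-.4,-.5,-.6,-.7])"
```

```text
t 5.4 phi -0.059686854139064605 rel -3.605709394655463 -0.27372519404150286 62.8669217143927 f [-0.109 -0.696  0.293] w 85.5323505645855 q [-0.526  0.493  1.633  0.043  0.969  0.977]
0 [-0.  0. -1.] [-0.  0.  0.]
-0.1 [-6.  0. -2.] [ 0.004 -0.1   -0.   ]
-0.2 [-12.  -0.  -3.] [ 0.008 -0.2   -0.   ]
-0.3 [-18.  -0.  -5.] [ 0.012 -0.3   -0.   ]
-0.4 [-24.  -1.  -7.] [ 0.016 -0.4   -0.   ]
-0.5 [-29.  -1. -10.] [ 0.02 -0.5  -0.  ]
-0.6 [-34.  -1. -14.] [ 0.024 -0.6   -0.   ]
-0.7 [-39.  -1. -18.] [ 0.028 -0.699 -0.   ]
```

>>> apply_moves --travel '[[-6,0,-2],[-12,0,-3],[-18,0,-5],[-24,-1,-7],[-29,-1,-10],[-31,-1,-12],[-31,-1,-12],[-31,-1,-12],[-31,-1,-12],[-31,-1,-12]]' --delta_rot '[[0.004,-0.1,0],[0.008,-0.2,0],[0.012,-0.3,0],[0.016,-0.4,0],[0.02,-0.5,0],[0.022,-0.55,0],[0.022,-0.55,0],[0.022,-0.55,0],[0.022,-0.55,0],[0.022,-0.55,0]]' --jaw '[1,1,1,1,1,1,0,0,0,0]'

```text
t: 6.4
ee_pos: [519.5, -180.3, 181.2]
orientation: [[0.046, -0.819, 0.572], [-0.999, -0.037, 0.027], [-0.001, -0.573, -0.82]]
contact_force: [-0.5, 0.4, -0.4]
grip_width: 28.6
```

```bash
python3 -c "
from h import *
arc([0,.05,.13,.24,.36,.48,.6,.72,.84,.96,1.08])
c=bot.camera('side'); im=c['pixels']
a=cv2.resize(im[215:320,245:390],(580,420),interpolation=cv2.INTER_CUBIC)
cv2.imwrite('pics/s3c.png',a[:,:,::-1])"
```

```text
t 6.4 phi -0.6102276896725304 rel -34.01516615385415 -0.40954054292813225 51.236264376247846 f [-0.542  0.432 -0.376] w 28.64169780854433 q [-0.777  0.429  2.088  1.2    0.468 -0.313]
0 [-2.  0. -0.] [-0.  0.  0.]
0.05 [1. 0. 1.] [-0.002  0.05   0.   ]
0.13 [5. 1. 4.] [-0.005  0.13   0.   ]
0.24 [12.  1.  7.] [-0.01  0.24  0.  ]
0.36 [19.  1.  9.] [-0.014  0.36   0.   ]
0.48 [26.  1. 10.] [-0.019  0.48   0.   ]
0.6 [33.  2. 11.] [-0.024  0.6    0.   ]
0.72 [41.  2. 10.] [-0.029  0.719  0.   ]
0.84 [48.  2.  9.] [-0.034  0.839  0.   ]
0.96 [55.  3.  7.] [-0.038  0.959  0.   ]
1.08 [62.  3.  4.] [-0.043  1.079  0.   ]
```

>>> apply_moves --travel '[[0,0,0],[0,0,0],[3,0,2],[7,1,5],[13,1,7],[20,1,9],[27,1,10],[34,2,11],[42,2,10],[50,2,9]]' --delta_rot '[[0,0,0],[0,0,0],[-0.002,0.05,0],[-0.005,0.13,0],[-0.01,0.24,0],[-0.014,0.36,0],[-0.019,0.48,0],[-0.024,0.6,0],[-0.029,0.72,0],[-0.034,0.84,0]]' --jaw '[0,0,0,0,0,0,0,0,0,0]'

```text
t: 7.45
ee_pos: [572.1, -176.7, 193.0]
orientation: [[0.043, -0.975, -0.217], [-0.999, -0.043, -0.005], [-0.004, 0.217, -0.976]]
contact_force: [2.4, 1.7, -8.6]
grip_width: 18.8
```

```bash
python3 -c "
from h import *
arc([0,.1,.2,.3,.4,.5,.6,.7,.8])"
```

```text
t 7.45 phi 0.21905432222600757 rel 18.687577966114326 1.0926400451598504 63.016416940297404 f [ 2.414  1.687 -8.601] w 18.770783406245105 q [-0.437  0.624  1.382 -0.099  1.334  1.123]
0 [-5. -1. -2.] [-0.  0.  0.]
0.1 [ 1. -1. -4.] [-0.004  0.1    0.   ]
0.2 [ 7. -1. -6.] [-0.008  0.2    0.   ]
0.3 [12. -1. -9.] [-0.012  0.3    0.   ]
0.4 [ 17.  -0. -13.] [-0.016  0.4    0.   ]
0.5 [ 22.  -0. -16.] [-0.02  0.5   0.  ]
0.6 [ 27.  -0. -21.] [-0.024  0.6    0.   ]
0.7 [ 31.   0. -25.] [-0.028  0.699  0.   ]
0.8 [ 34.   0. -31.] [-0.032  0.799  0.   ]
```

>>> apply_moves --travel '[[6,0,-3],[12,0,-5],[17,0,-8],[22,0,-12],[26,0,-16],[29,0,-19],[31,0,-21],[31,0,-21],[31,0,-21],[31,0,-21]]' --delta_rot '[[-0.004,0.12,0],[-0.009,0.24,0],[-0.014,0.36,0],[-0.018,0.47,0],[-0.022,0.56,0],[-0.025,0.63,0],[-0.026,0.66,0],[-0.026,0.66,0],[-0.026,0.66,0],[-0.026,0.66,0]]' --jaw '[0,0,0,0,0,0,0,0,0,0]'

```text
t: 8.45
ee_pos: [607.3, -175.2, 172.0]
orientation: [[0.042, -0.646, -0.762], [-0.999, -0.031, -0.028], [-0.005, 0.763, -0.646]]
contact_force: [11.0, 4.7, 2.1]
grip_width: 18.9
```

```bash
python3 -c "
from h import *
c=bot.camera('side'); im=c['pixels']
a=cv2.resize(im[215:320,245:390],(580,420),interpolation=cv2.INTER_CUBIC)
cv2.imwrite('pics/s4c.png',a[:,:,::-1])
arc([0,-.1,-.3,-.5,-.7,-.9,-1.1,-1.3,-1.5])"
```

```text
t 8.5 phi 0.8678190484853705 rel 53.82097539584504 1.1762549622764404 42.033570296871744 f [10.772  3.939  3.435] w 19.01415136508349 q [-0.328  1.015  0.844 -0.32   2.094  1.157]
0 [-6. -1. -2.] [-0.  0.  0.]
-0.1 [-11.  -2.   3.] [ 0.004 -0.1   -0.   ]
-0.3 [-20.  -2.  10.] [ 0.012 -0.3   -0.   ]
-0.5 [-31.  -2.  16.] [ 0.02 -0.5  -0.  ]
-0.7 [-43.  -3.  19.] [ 0.028 -0.699 -0.   ]
-0.9 [-56.  -3.  20.] [ 0.036 -0.899 -0.   ]
-1.1 [-68.  -4.  18.] [ 0.044 -1.099 -0.   ]
-1.3 [-80.  -4.  14.] [ 0.052 -1.299 -0.   ]
-1.5 [-90.  -5.   8.] [ 0.06  -1.499 -0.   ]
```

View pics/s4c.png

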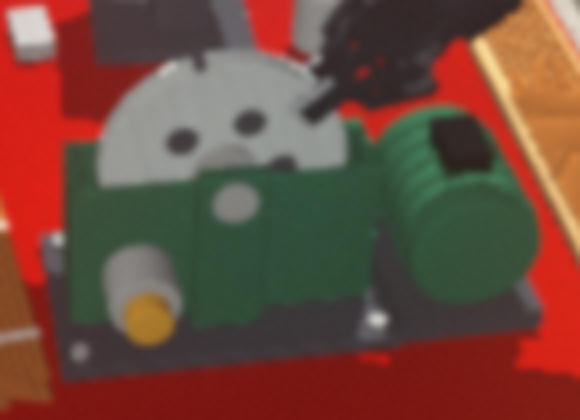

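The dark rib is at crop (199,62), near the top of the rim. Now I'll work out its angle.

```bash
python3 - <<'E'
from h import *
c=bot.camera('side'); im=c['pixels']
e=np.array([np.cos(YAW),np.sin(YAW),0]);ax=np.array([-np.sin(YAW),np.cos(YAW),0])
g=cv2.cvtColor(im,cv2.COLOR_RGB2GRAY)
print(g[224:238,288:302])
for th in np.arange(-.6,.3,.1):
    print(round(th,2),*[proj(c,C+r*(np.sin(th)*e+[0,0,np.cos(th)])+y*ax)[0] for r,y in((95,0),(92.5,-10),(92.5,10))])
E
```

```text
[[ 63  63  63  62  62  62  61  62  62  64  63  66  75  89]
 [ 63  63  63  63  63  62  63  62  63  64  64  66  73  86]
 [ 64  64  63  63  64  64  64  64  67  70  72  75  81  92]
 [ 65  66  65  66  67  67  67  73  85  95  99 104 108 113]
 [ 70  72  75  80  78  72  71  85 111 127 133 134 135 136]
 [ 93  95 100 108 101  83  72  87 119 140 146 146 145 146]
 [143 135 133 136 125  97  74  82 112 137 147 149 149 149]
 [176 162 151 149 138 108  83  85 111 137 148 150 151 153]
 [172 162 155 152 145 125 105 105 124 143 149 150 152 152]
 [160 157 157 155 152 143 132 133 142 149 152 152 152 151]
 [157 159 158 156 154 150 147 148 150 152 153 153 151 153]
 [154 155 156 154 153 151 151 151 153 152 154 153 152 153]
 [152 152 153 154 153 150 152 152 152 153 153 154 154 153]
 [151 153 153 155 153 152 152 152 152 152 153 153 154 153]]
-0.6 [280.32 233.19] [281.391 235.881] [280.241 231.681]
-0.5 [283.277 231.494] [284.289 234.223] [283.094 230.042]
-0.4 [286.396 230.031] [287.346 232.791] [286.105 228.629]
-0.3 [289.643 228.819] [290.528 231.604] [289.238 227.458]
-0.2 [292.979 227.871] [293.797 230.675] [292.459 226.543]
-0.1 [296.368 227.198] [297.118 230.015] [295.73  225.895]
-0.0 [299.771 226.808] [300.451 229.63 ] [299.015 225.52 ]
0.1 [303.148 226.704] [303.759 229.524] [302.275 225.422]
0.2 [306.462 226.887] [307.005 229.697] [305.476 225.6  ]
```

>>> apply_moves --travel '[[2,0,-2],[4,0,-5],[6,0,-8],[7,0,-11],[7,0,-11],[7,0,-11],[7,0,-11],[7,0,-11],[7,0,-11],[7,0,-11]]' --delta_rot '[[-0.002,0.05,0],[-0.004,0.1,0],[-0.006,0.15,0],[-0.008,0.19,0],[-0.008,0.19,0],[-0.008,0.19,0],[-0.008,0.19,0],[-0.008,0.19,0],[-0.008,0.19,0],[-0.008,0.19,0]]' --jaw '[0,0,0,0,0,0,0,0,0,0]'

```text
t: 9.55
ee_pos: [614.5, -174.9, 162.1]
orientation: [[0.041, -0.49, -0.871], [-0.999, -0.023, -0.033], [-0.004, 0.871, -0.491]]
contact_force: [1.9, 0.3, 4.8]
grip_width: 18.5
```

```bash
cat >> h.py <<'E'
def rib():
    "dark rib across the bright rim top in the side view"
    c=bot.camera('side'); g=cv2.cvtColor(c['pixels'],cv2.COLOR_RGB2GRAY)
    e=np.array([np.cos(YAW),np.sin(YAW),0]);ax=np.array([-np.sin(YAW),np.cos(YAW),0])
    for th in(-.1,0,.1): print(th,proj(c,C+92.5*(np.sin(th)*e+[0,0,np.cos(th)])-10*ax)[0])
    print(g[224:235,290:312]); return c
E
python3 - <<'E'
from h import *
c=rib();arc([0])
t=bot.camera('top')
o=np.hstack([cv2.resize(c['pixels'][215:255,270:330],(390,260),interpolation=cv2.INTER_CUBIC),cv2.resize(t['pixels'][170:240,320:380],(400,467),interpolation=cv2.INTER_CUBIC)[100:360]])
cv2.imwrite('pics/s5.png',o[:,:,::-1])
E
```

```text
-0.1 [297.118 230.015]
0 [300.451 229.63 ]
0.1 [303.759 229.524]
[[ 62  62  61  61  61  62  62  63  64  65  74  88  97  99  99  99 100  99
   97  92  90  88]
 [ 62  62  62  62  62  62  62  63  62  64  70  85  95  99 100 100 100  99
  100  96  90  89]
 [ 62  61  62  63  64  66  67  68  66  64  67  79  96 104 106 106 106 105
  104 101  96  93]
 [ 65  66  70  73  77  81  88  91  81  70  66  77  98 115 120 121 118 117
  114 112 111 107]
 [ 76  86  97 103 107 112 121 123 108  83  67  74  99 122 131 134 131 130
  128 129 129 124]
 [ 99 116 131 136 136 138 141 141 126  97  72  72  96 124 138 139 138 137
  136 136 135 131]
 [129 140 149 149 149 148 148 146 134 107  84  81 102 129 143 144 144 142
  142 139 137 135]
 [146 150 151 151 151 151 152 149 139 122 108 108 122 140 150 151 149 149
  148 147 144 139]
 [151 151 153 151 152 154 156 153 147 139 135 136 140 147 153 151 151 150
  150 150 149 147]
 [154 152 152 152 151 152 153 153 150 148 147 148 149 151 152 151 150 149
  150 150 151 149]
 [157 153 151 151 151 151 152 151 151 149 149 150 150 151 152 151 150 150
  151 152 152 153]]
t 9.6 phi 1.0579250553791575 rel 61.05373002630622 1.1861945702189565 32.07722814628977 f [2.528 1.211 4.135] w 18.887129372481947 q [-0.312  1.137  0.701 -0.409  2.291  1.11 ]
0 [-7. -1. -2.] [-0.  0.  0.]
```

View pics/s5.png

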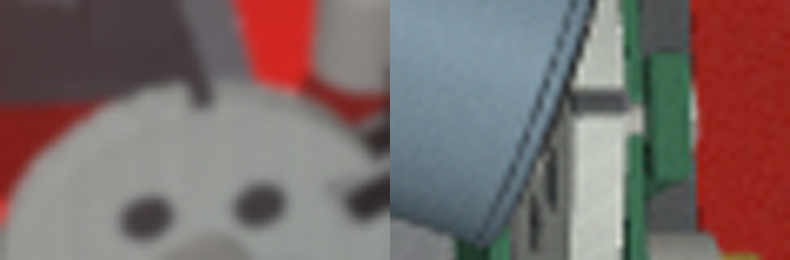

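The rib sits at side-view column ≈300.5, where 0 rad is predicted at 300.45. In the top view it is at (351.5,200). I'll cross-check against the top view's prediction.

```bash
python3 - <<'E'
from h import *
t=bot.camera('top');e=np.array([np.cos(YAW),np.sin(YAW),0])
for th in(-.1,-.05,0,.05,.1): print(th,proj(t,C+95*(np.sin(th)*e+[0,0,np.cos(th)]))[0])
g=cv2.cvtColor(t['pixels'],cv2.COLOR_RGB2GRAY); print(g[194:206,346:356])
E
```

```text
-0.1 [351.826 202.886]
-0.05 [351.796 200.922]
0 [351.749 198.966]
0.05 [351.687 197.023]
0.1 [351.609 195.099]
[[117  55 150 184 189 183 178 181 177 110]
 [103  53 186 186 181 181 184 180 180 111]
 [ 77  83 187 185 185 186 182 182 185 111]
 [ 54 128 179 182 181 178 180 179 186 107]
 [ 46  96 114 117 111 125 123 125 122 104]
 [ 60  57  77  78  76  79  79  77  78 100]
 [ 88  59  82  78  80  78  77  79  79 105]
 [102  65  92  93  93  93  90  93  94 110]
 [102 117 127 156 157 154 153 152 151 172]
 [103 143 196 196 195 195 193 192 191 176]
 [102 142 195 193 195 193 191 193 191 173]
 [104 143 195 194 192 193 194 192 195 153]]
```

>>> apply_moves --travel '[[0,0,0],[0,0,0],[0,0,0],[0,0,0],[15,1,8],[45,2,25],[75,3,50],[75,3,90],[75,3,135],[75,3,175]]' --delta_rot '[[0,0,0],[0,0,0],[0,0,0],[0,0,0],[0,0,0],[0,0,0],[0,0,0],[0.004,-0.1,0],[0.01,-0.23,0],[0.014,-0.36,0]]' --jaw '[1,1,1,1,1,1,1,1,1,1]'

```text
t: 10.7
ee_pos: [690.7, -171.9, 334.7]
orientation: [[0.042, -0.767, -0.641], [-0.999, -0.035, -0.024], [-0.004, 0.641, -0.767]]
contact_force: [-0.2, -0.9, 1.8]
grip_width: 85.2
```

```bash
python3 - <<'E'
from h import *
arc([0]); rib()
t=bot.camera('top');im=t['pixels']
g=cv2.cvtColor(im,cv2.COLOR_RGB2GRAY); print(g[194:206,346:356])
# knob: dark pixels on the panel
m=cv2.inRange(cv2.cvtColor(im,cv2.COLOR_RGB2GRAY),0,60)[160:232,170:235]
n,l,st,ce=cv2.connectedComponentsWithStats(m)
for i in range(1,n):
    if st[i,4]>6: print(st[i],ce[i]+[170,160])
E
```

```text
t 10.7 phi 0.6959531324139705 rel 137.33387143281934 1.1205918381141426 204.7085936130639 f [-0.215 -0.88   1.813] w 85.16415806975719 q [-0.309  0.966  0.434 -0.321  2.381  1.058]
0 [ -97.   -5. -157.] [-0.  0.  0.]
-0.1 [297.118 230.015]
0 [300.451 229.63 ]
0.1 [303.759 229.524]
[[ 62  63  63  63  61  62  64  64  65  67  76  91  98 101 100 100 100 100
   98  93  91  90]
 [ 62  63  63  64  63  63  65  66  68  74  81  91 101 104 106 105 106 105
  104  99  93  91]
 [ 63  64  65  68  69  73  78  82  83  87  92 101 117 128 133 133 132 129
  125 119 112 105]
 [ 68  74  83  94 102 114 127 135 124 107 100 114 146 172 182 184 183 179
  173 170 162 148]
 [ 90 115 140 157 166 178 191 197 175 132 102 113 159 202 219 222 221 220
  218 215 212 200]
 [146 176 202 213 216 220 224 224 204 150  99 100 153 208 228 230 230 230
  229 228 228 224]
 [201 218 227 229 229 228 228 225 208 154 100  95 144 200 222 225 224 223
  221 224 225 226]
 [225 229 228 224 218 215 211 206 191 152 116 112 142 180 198 201 199 197
  195 199 206 211]
 [228 227 215 198 185 182 180 176 167 150 138 138 146 161 168 169 168 166
  165 168 173 179]
 [221 211 192 170 158 157 157 157 152 149 148 149 150 153 155 153 153 152
  152 153 155 156]
 [200 182 166 155 152 152 153 153 151 151 150 151 150 152 151 151 151 150
  151 151 152 152]]
[[ 94  89  61  84 101 250 250 250 250 132]
 [ 98  93  64  86  72 249 251 250 251 130]
 [103  92  65  96  77 230 250 250 252 131]
 [106  95  75  96  75 226 250 249 251 127]
 [107  83  82  99  75 185 194 197 192 140]
 [110  84  89  96  88 120 120 119 119 148]
 [113  80 104  96  83 120 122 122 123 153]
 [109  71 118  97  74 128 132 128 126 163]
 [ 95  85 112  94 110 177 174 171 170 178]
 [ 90  89 110  82 228 251 251 251 251 218]
 [ 82 110 103  75 232 251 251 251 251 216]
 [ 72 123 100 114 251 251 251 251 251 192]]
[ 19  31  12  17 130] [195.846 198.738]
[50 62  9 10 34] [224.824 226.265]
```

```bash
cat >> h.py <<'E'
from scipy.spatial.transform import Rotation as Ro
def rows(p,R,n=10,pre=0):
    "rows of a ramped straight move from the measured pose to p,R in n rows"
    s=bot.state(); r=Ro.from_matrix(R@s["orientation"].T).as_rotvec(); d=np.array(p)-s["ee_pos"]
    print("t",s["t"],"pos",s["ee_pos"],"d",d,np.linalg.norm(d),"rot",np.linalg.norm(r),"q",s["joints"],"f",s["contact_force"],"w",s["grip_width"])
    for k in range(1,n+1):
        u=k/n; u=u+0.5*u*(1-u)*(2*u-1); print(np.round(d*u,1).tolist(),np.round(r*u,3).tolist())
def tool(yaw,tilt=0,tiltyaw=0):
    "tool pointing down, x at yaw, then tilted: tool z leans to azimuth tiltyaw by tilt"
    R0=np.array([[np.cos(yaw),np.sin(yaw),0],[np.sin(yaw),-np.cos(yaw),0],[0,0,-1]])
    return Ro.from_rotvec(-tilt*np.array([-np.sin(tiltyaw),np.cos(tiltyaw),0])).as_matrix()@R0
E
python3 -c "
from h import *
rows([560,0,380],tool(-.6))"
```

```text
t 10.8 pos [ 690.446 -172.636  350.555] d [-130.446  172.636   29.445] 218.37173738481968 rot 1.1371293368058966 q [-0.31   0.948  0.425 -0.324  2.386  1.057] f [-0.421  0.515  1.59 ] w 85.02341596024198
[-8.3, 11.0, 1.9] [0.022, -0.039, 0.057]
[-19.8, 26.2, 4.5] [0.052, -0.093, 0.136]
[-33.7, 44.5, 7.6] [0.089, -0.157, 0.231]
[-49.0, 64.9, 11.1] [0.129, -0.229, 0.337]
[-65.2, 86.3, 14.7] [0.172, -0.305, 0.448]
[-81.4, 107.7, 18.4] [0.214, -0.381, 0.559]
[-96.8, 128.1, 21.8] [0.255, -0.453, 0.665]
[-110.6, 146.4, 25.0] [0.291, -0.517, 0.76]
[-122.1, 161.6, 27.6] [0.321, -0.571, 0.839]
[-130.4, 172.6, 29.4] [0.343, -0.61, 0.896]
```

>>> apply_moves --travel '[[-8,11,2],[-20,26,5],[-34,45,8],[-49,65,11],[-65,86,15],[-81,108,18],[-97,128,22],[-111,146,25],[-122,162,28],[-130,173,29]]' --delta_rot '[[0.022,-0.039,0.057],[0.052,-0.093,0.136],[0.089,-0.157,0.231],[0.129,-0.229,0.337],[0.172,-0.305,0.448],[0.214,-0.381,0.559],[0.255,-0.453,0.665],[0.291,-0.517,0.76],[0.321,-0.571,0.839],[0.343,-0.61,0.896]]' --jaw '[1,1,1,1,1,1,1,1,1,1]'

```text
t: 11.8
ee_pos: [559.0, 1.5, 380.6]
orientation: [[0.827, -0.562, 0.003], [-0.562, -0.827, 0.0], [0.002, -0.002, -1.0]]
contact_force: [0.2, 0.1, 0.7]
grip_width: 85.3
```

```bash
python3 -c "
from h import *
rows([520,120,390],tool(.55))"
```

```text
t 11.8 pos [558.953   1.525 380.622] d [-38.953 118.475   9.378] 125.0664059057382 rot 1.1464377481873103 q [-0.198  0.296  1.393  0.001  1.451  0.399] f [0.211 0.1   0.708] w 85.25538007847037
[-2.5, 7.6, 0.6] [-0.0, 0.0, 0.073]
[-5.9, 18.0, 1.4] [-0.0, 0.0, 0.174]
[-10.0, 30.6, 2.4] [-0.0, 0.001, 0.296]
[-14.6, 44.5, 3.5] [-0.001, 0.001, 0.431]
[-19.5, 59.2, 4.7] [-0.001, 0.001, 0.573]
[-24.3, 73.9, 5.9] [-0.001, 0.001, 0.715]
[-28.9, 87.9, 7.0] [-0.001, 0.002, 0.851]
[-33.0, 100.5, 8.0] [-0.001, 0.002, 0.972]
[-36.5, 110.9, 8.8] [-0.002, 0.002, 1.073]
[-39.0, 118.5, 9.4] [-0.002, 0.002, 1.146]
```

The arm sits at q1 ≈ -0.2 for y = 0, so the shorter jaw orientation (yaw ≈ -0.4) keeps the last joint in range. I'll go straight to a tilted standoff over the knob.

```bash
python3 -c "
from h import *
rows([490,191,285],tool(-.4,np.radians(28),0))"
```

```text
t 11.8 pos [558.953   1.525 380.622] d [-68.953 189.475 -95.622] 223.1567153397951 rot 0.523550933210324 q [-0.198  0.296  1.393  0.001  1.451  0.399] f [0.211 0.1   0.708] w 85.25538007847037
[-4.4, 12.1, -6.1] [-0.003, -0.031, 0.012]
[-10.5, 28.8, -14.5] [-0.007, -0.074, 0.029]
[-17.8, 48.9, -24.7] [-0.012, -0.125, 0.05]
[-25.9, 71.2, -36.0] [-0.018, -0.182, 0.072]
[-34.5, 94.7, -47.8] [-0.024, -0.242, 0.096]
[-43.0, 118.2, -59.7] [-0.03, -0.302, 0.12]
[-51.2, 140.6, -71.0] [-0.036, -0.36, 0.143]
[-58.5, 160.7, -81.1] [-0.041, -0.411, 0.163]
[-64.5, 177.3, -89.5] [-0.045, -0.454, 0.18]
[-69.0, 189.5, -95.6] [-0.048, -0.485, 0.192]
```

>>> apply_moves --travel '[[-5,14,-7],[-13,35,-18],[-22,60,-30],[-32,88,-44],[-43,118,-60],[-54,148,-75],[-62,170,-86],[-67,184,-93],[-69,189,-96],[-69,189,-96]]' --delta_rot '[[-0.003,-0.035,0.014],[-0.008,-0.09,0.035],[-0.014,-0.15,0.06],[-0.022,-0.225,0.09],[-0.03,-0.302,0.12],[-0.037,-0.378,0.15],[-0.043,-0.435,0.172],[-0.047,-0.47,0.186],[-0.048,-0.485,0.192],[-0.048,-0.485,0.192]]' --jaw '[1,1,1,1,1,1,1,1,1,1]'

```text
t: 12.8
ee_pos: [489.1, 190.8, 284.2]
orientation: [[0.814, -0.343, 0.469], [-0.388, -0.922, 0.0], [0.432, -0.182, -0.883]]
contact_force: [0.0, 0.6, -0.4]
grip_width: 85.7
```

```bash
python3 - <<'E'
from h import *
c=bot.camera("wrist"); cv2.imwrite("pics/w6.png",c["pixels"][:,:,::-1]); np.savez("w6.npz",**{k:c[k] for k in("pixels","K","R","t")})
s=bot.state(); print(s["t"],s["joints"],s["ee_pos"],s["orientation"])
E
```

```text
12.85 [ 0.215  0.192  1.939 -0.196  0.54   0.759] [490.342 190.499 284.959] [[ 0.813 -0.344  0.47 ]
 [-0.389 -0.921  0.   ]
 [ 0.433 -0.183 -0.883]]
```

View pics/w6.png

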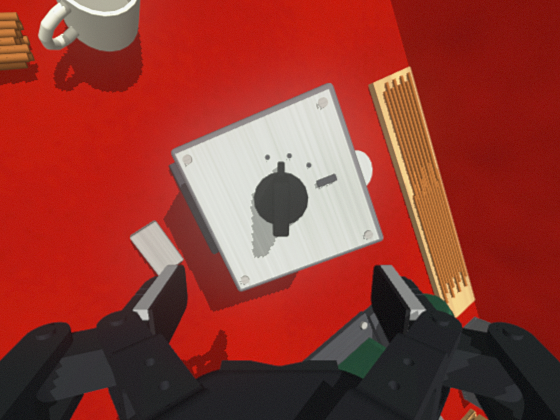

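The close view shows the panel corners at about (173,152), (331,86), (382,239) and (240,289). The knob centre is near (281,199) with its nose pointing up at (281,165), and the long mark is at (327,181).

```bash
python3 - <<'E'
from h import *
c=dict(np.load("w6.npz"));K,R,t=c["K"],c["R"],c["t"];o=-R.T@t
a=np.radians(28);P0=np.array([550.2,191.5,170]);n=np.array([-np.sin(a),0,np.cos(a)]);u=np.array([np.cos(a),0,np.sin(a)]);v=np.array([0,1.,0])
def on(p,h):
    d=R.T@np.linalg.solve(K,[*p,1.]); X=o+d*((P0+h*n-o)@n)/(d@n); return X
def ab(p,h): X=on(p,h)-P0; return np.array([X@u,X@v])
k=np.array([ab(p,0) for p in[(173,152),(331,86),(382,239),(240,289)]]);print(k,k.mean(0))
print("sides",[np.linalg.norm(k[i]-k[i-1]) for i in range(4)],"angles",[np.arctan2(*(k[i]-k[i-1])[::-1]) for i in range(4)])
m=ab((327,181),4);print("mark",m)
for nm,p,h in[("nose",(281,165),20),("skirt c",(281,199),8),("bar end",(281,233),42),("bar c",(281,202),42)]: print(nm,ab(p,h))
g=cv2.cvtColor(c["pixels"],cv2.COLOR_RGB2GRAY)[150:250,240:320]
M=cv2.inRange(g,0,70);nn,l,st,ce=cv2.connectedComponentsWithStats(M)
for i in range(1,nn):
    if st[i,4]>20:print(st[i],ce[i]+[240,150])
for r in(162,165,168,172,176,226,230,234,236):
    x=np.flatnonzero(M[r-150]);print(r,x.min()+240 if len(x) else 0,x.max()+240 if len(x) else 0)
E
```

```text
[[-67.313  75.411]
 [ 75.162  72.356]
 [ 73.139 -70.178]
 [-70.097 -66.515]] [2.723 2.768]
sides [np.float64(141.95262246645535), np.float64(142.5074441761657), np.float64(142.54749168886966), np.float64(143.28329709840082)] angles [np.float64(1.5511805776257965), np.float64(-0.021440191728636086), np.float64(-1.5849854199604407), np.float64(3.1160252556968735)]
mark [44.902  1.698]
nose [14.438 32.034]
skirt c [2.455 3.291]
bar end [ -4.916 -13.806]
bar c [4.742 9.224]
[  15   22   52   64 1990] [282.383 202.915]
[16 24 18 21 31] [262.226 183.194]
162 0 0
165 283 283
168 279 282
172 283 283
176 269 293
226 274 288
230 274 287
234 274 287
236 0 0
```

```bash
python3 -c "
from h import *
rows([546,194.5,182.5],tool(-.396,np.radians(28),-.02),8)"
```

```text
t 12.85 pos [490.342 190.499 284.959] d [  55.658    4.001 -102.459] 116.66924331390756 rot 0.011638628106947015 q [ 0.215  0.192  1.939 -0.196  0.54   0.759] f [ 0.16  -0.078 -0.397] w 85.35591258235121
[4.7, 0.3, -8.6] [-0.001, 0.0, 0.0]
[11.3, 0.8, -20.8] [-0.002, 0.0, 0.0]
[19.2, 1.4, -35.4] [-0.004, 0.0, 0.0]
[27.8, 2.0, -51.2] [-0.006, 0.0, 0.001]
[36.4, 2.6, -67.0] [-0.008, 0.001, 0.001]
[44.4, 3.2, -81.6] [-0.009, 0.001, 0.001]
[51.0, 3.7, -93.9] [-0.011, 0.001, 0.001]
[55.7, 4.0, -102.5] [-0.012, 0.001, 0.001]
```

>>> apply_moves --travel '[[4,3,-8],[11,4,-21],[19,4,-35],[28,4,-51],[36,4,-67],[44,4,-82],[51,4,-94],[56,4,-102],[56,4,-102],[56,4,-102]]' --delta_rot '[[0,0,0],[0,0,0],[0,0,0],[0,0,0],[0,0,0],[0,0,0],[-0.01,0,0],[-0.012,0,0],[-0.012,0,0],[-0.012,0,0]]' --jaw '[1,1,1,1,1,1,1,1,1,1]'

```text
t: 13.85
ee_pos: [546.9, 194.2, 183.0]
orientation: [[0.813, -0.344, 0.47], [-0.385, -0.923, -0.011], [0.438, -0.172, -0.882]]
contact_force: [-1.4, -0.4, 0.1]
grip_width: 85.4
```

>>> apply_moves --travel '[[0,0,0],[0,0,0],[0,0,0],[0,0,0],[0,0,0],[0,0,0],[0,0,0],[0,0,0],[0,0,0],[0,0,0]]' --delta_rot '[[0,0,0],[0,0,0],[0,0,0],[0,0,0],[0,0,0],[0,0,0],[0,0,0],[0,0,0],[0,0,0],[0,0,0]]' --jaw '[0,0,0,0,0,0,0,0,0,0]'

```text
t: 14.85
ee_pos: [546.4, 194.4, 183.2]
orientation: [[0.813, -0.344, 0.47], [-0.385, -0.923, -0.01], [0.437, -0.173, -0.883]]
contact_force: [-4.3, 2.2, 5.3]
grip_width: 12.0
```

```bash
python3 -c "
from h import *
s=bot.state();R=s['orientation'];print(s['orientation'])
# yaw of jaw x in the panel frame
a=np.radians(28);b=-.02
u=np.array([np.cos(a)*np.cos(b),np.cos(a)*np.sin(b),np.sin(a)]);v=np.array([-np.sin(b),np.cos(b),0]);n=np.cross(u,v)
print('n',n,'ang',np.arctan2(R[:,0]@v,R[:,0]@u)+np.pi/2)
rows(s['ee_pos'],tool(-np.pi/2-.02-.03,a,-.02))"
```

```text
[[ 0.813 -0.344  0.47 ]
 [-0.385 -0.923 -0.01 ]
 [ 0.437 -0.173 -0.883]]
n [-0.469  0.009  0.883] ang 1.1934352936456718
t 14.85 pos [546.357 194.389 183.172] d [0. 0. 0.] 0.0 rot 1.2234355005205066 q [ 0.204  0.438  1.938 -0.359  0.304  0.919] f [-4.317  2.172  5.309] w 11.95160567600816
[0.0, 0.0, 0.0] [0.037, -0.001, -0.069]
[0.0, 0.0, 0.0] [0.087, -0.002, -0.164]
[0.0, 0.0, 0.0] [0.148, -0.003, -0.279]
[0.0, 0.0, 0.0] [0.216, -0.004, -0.406]
[0.0, 0.0, 0.0] [0.288, -0.006, -0.54]
[0.0, 0.0, 0.0] [0.359, -0.007, -0.674]
[0.0, 0.0, 0.0] [0.427, -0.008, -0.801]
[0.0, 0.0, 0.0] [0.488, -0.01, -0.916]
[0.0, 0.0, 0.0] [0.539, -0.011, -1.011]
[0.0, 0.0, 0.0] [0.575, -0.011, -1.08]
```

>>> apply_moves --travel '[[0,0,0],[0,0,0],[0,0,0],[0,0,0],[0,0,0],[0,0,0],[0,0,0],[0,0,0],[0,0,0],[0,0,0]]' --delta_rot '[[0.036,-0.001,-0.068],[0.085,-0.002,-0.161],[0.145,-0.003,-0.274],[0.212,-0.004,-0.4],[0.282,-0.006,-0.53],[0.352,-0.007,-0.661],[0.418,-0.008,-0.786],[0.478,-0.01,-0.898],[0.528,-0.011,-0.992],[0.564,-0.011,-1.06]]' --jaw '[0,0,0,0,0,0,0,0,0,0]'

```text
t: 15.85
ee_pos: [546.1, 194.6, 183.1]
orientation: [[-0.029, -0.883, 0.469], [-1.0, 0.028, -0.01], [-0.004, -0.469, -0.883]]
contact_force: [-2.5, 2.4, 3.1]
grip_width: 11.9
```

```bash
cat >> h.py <<'E'
def ang():
    s=bot.state();R=s['orientation'];a=np.radians(28);b=-.02
    u=np.array([np.cos(a)*np.cos(b),np.cos(a)*np.sin(b),np.sin(a)]);v=np.array([-np.sin(b),np.cos(b),0]);n=np.cross(u,v)
    print(s['t'],'ang',np.arctan2(R[:,0]@v,R[:,0]@u)+np.pi/2,'z.n',R[:,2]@n,'pos',s['ee_pos'],'f',s['contact_force'],'w',s['grip_width'],s['joints'])
E
python3 -c "
from h import *
ang()
c=bot.camera('wrist');cv2.imwrite('pics/w7.png',c['pixels'][:,:,::-1]);rib()"
```

```text
15.85 ang -0.010268076013263405 z.n -0.9999996268884191 pos [546.116 194.564 183.085] f [-2.519  2.42   3.088] w 11.932503032819117 [ 0.204  0.438  1.938 -0.354  0.306  2.118]
-0.1 [297.118 230.015]
0 [300.451 229.63 ]
0.1 [303.759 229.524]
[[ 58  58  58  58  58  59  59  60  62  62  71  85  93  95  95  94  94  93
   92  89  85  85]
 [ 59  58  59  60  60  60  60  62  65  70  76  86  96  98  99 100 100  98
   99  95  88  86]
 [ 60  59  61  63  65  69  73  76  78  82  86  94 111 123 126 126 125 123
  119 113 106  99]
 [ 64  70  77  88  98 107 121 127 118 101  95 108 140 165 174 176 175 171
  165 160 155 141]
 [ 85 108 133 148 158 170 182 188 166 125 101 113 158 195 211 213 212 212
  208 206 203 191]
 [139 168 193 204 208 212 217 218 197 144 101 107 156 202 221 224 224 223
  222 221 220 216]
 [192 209 220 224 225 225 225 223 204 151 101  97 142 192 214 216 216 215
  213 215 217 219]
 [216 222 224 225 224 221 218 212 193 150 112 107 135 172 189 191 189 188
  187 190 196 202]
 [221 220 217 213 208 200 193 185 169 145 132 131 139 153 161 160 158 157
  157 160 165 170]
 [213 204 194 183 174 167 162 155 148 143 141 141 142 145 146 145 144 144
  144 145 148 149]
 [191 176 163 154 148 148 147 145 144 142 142 142 143 144 144 144 143 143
  143 143 145 145]]
```

View pics/w7.png

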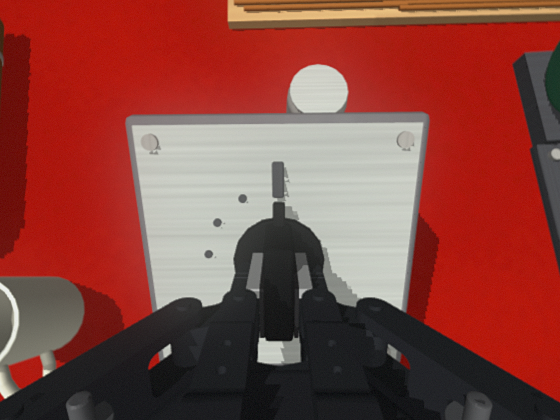

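The nose (279,210) now lines up with the long mark (278,180), and the rib hasn't moved. Now I'll pull straight out along the panel normal.

>>> apply_moves --travel '[[0,0,0],[0,0,0],[-1,0,2],[-2,0,4],[-4,0,7],[-5,0,10],[-6,0,12],[-8,0,15],[-8,0,15],[-8,0,15]]' --delta_rot '[[0,0,0],[0,0,0],[0,0,0],[0,0,0],[0,0,0],[0,0,0],[0,0,0],[0,0,0],[0,0,0],[0,0,0]]' --jaw '[0,0,0,0,0,0,0,0,0,0]'

```text
t: 16.95
ee_pos: [538.9, 194.6, 196.6]
orientation: [[-0.027, -0.883, 0.468], [-1.0, 0.025, -0.01], [-0.003, -0.468, -0.884]]
contact_force: [10.8, 5.0, -17.9]
grip_width: 11.5
```

```bash
python3 -c "
from h import *
ang()"
```

```text
16.95 ang -0.007501463711752088 z.n -0.9999981367626667 pos [538.916 194.602 196.622] f [ 10.758   4.956 -17.905] w 11.51403112523474 [ 0.207  0.406  1.94  -0.325  0.336  2.088]
```

>>> apply_moves --travel '[[0,0,0],[0,0,0],[0,0,0],[0,0,0],[0,0,0],[-5,0,9],[-14,0,26],[-28,0,53],[-42,0,79],[-56,0,106]]' --delta_rot '[[0,0,0],[0,0,0],[0,0,0],[0,0,0],[0,0,0],[0,0,0],[0,0,0],[0,0,0],[0,0,0],[0,0,0]]' --jaw '[1,1,1,1,1,1,1,1,1,1]'

```text
t: 17.95
ee_pos: [481.6, 194.6, 304.0]
orientation: [[-0.026, -0.884, 0.467], [-1.0, 0.025, -0.009], [-0.004, -0.467, -0.884]]
contact_force: [0.5, -0.4, 0.6]
grip_width: 85.0
```

```bash
python3 -c "
from h import *
ang()
c=bot.camera('wrist');ca=rib();t=bot.camera('top');g=cv2.cvtColor(t['pixels'],cv2.COLOR_RGB2GRAY); print(g[196:204,350:355])
o=np.hstack([cv2.resize(c['pixels'],(480,360)),cv2.resize(ca['pixels'][165:285,230:330],(300,360),interpolation=cv2.INTER_CUBIC)])
cv2.imwrite('pics/w8.png',o[:,:,::-1])"
```

```text
17.95 ang -0.007310072129822487 z.n -0.999997503041608 pos [481.6   194.57  303.973] f [ 0.481 -0.418  0.574] w 85.03448554253198 [ 0.238  0.156  1.917 -0.211  0.606  1.981]
-0.1 [297.118 230.015]
0 [300.451 229.63 ]
0.1 [303.759 229.524]
[[ 58  57  57  56  57  57  58  58  59  62  69  82  89  93  91  90  92  92
   91  87  83  84]
 [ 58  58  58  59  59  59  59  60  63  67  74  84  92  96  97  97  96  96
   95  92  87  84]
 [ 59  58  58  61  64  67  71  74  75  80  84  92 108 119 123 122 122 119
  115 110 103  96]
 [ 63  69  77  85  94 105 117 124 114  99  92 105 135 160 169 171 170 167
  161 156 150 138]
 [ 83 105 129 144 154 165 179 183 162 122  98 111 153 191 206 208 208 206
  204 202 198 186]
 [134 164 188 200 204 207 212 213 192 140  99 105 151 197 216 219 219 218
  217 217 216 212]
 [188 204 215 220 221 220 221 219 199 146  98  94 138 187 209 212 211 210
  209 210 212 213]
 [212 218 220 221 219 216 213 208 188 146 109 104 132 168 185 187 186 184
  182 186 191 198]
 [216 215 211 208 203 195 188 180 163 141 128 127 135 149 156 156 155 154
  152 156 161 166]
 [208 200 190 179 169 162 157 151 144 139 137 136 139 140 142 142 141 140
  141 142 143 144]
 [187 172 159 150 145 142 143 141 140 139 137 139 139 140 140 140 138 139
  139 140 141 140]]
[[250 250 249 250 251]
 [249 249 248 249 250]
 [181 183 192 196 193]
 [117 118 115 120 119]
 [119 118 120 120 119]
 [131 129 130 130 128]
 [170 172 168 170 167]
 [251 251 250 250 250]]
```

View pics/w8.png

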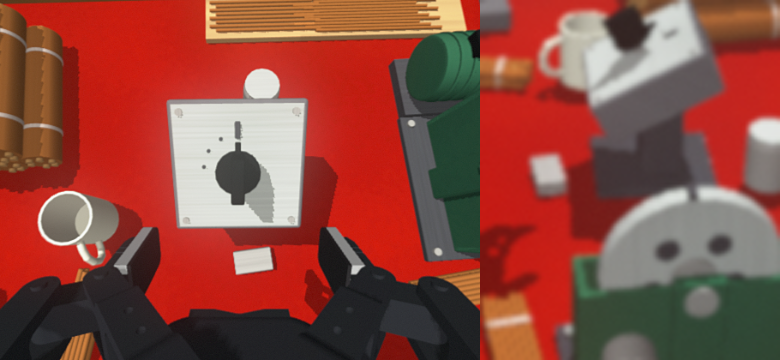

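The nose (238,145) lines up with the mark (238,130), and the rib is at the top with the hand clear. I'll do one numeric check of how far the knob is pulled out, from the skirt's apparent width.

```bash
python3 - <<'E'
from h import *
c=bot.camera('wrist');K,R,t=c["K"],np.array(c["R"]),np.array(c["t"]);g=cv2.cvtColor(c['pixels'],cv2.COLOR_RGB2GRAY)
w=max((x.max()-x.min()+1,r) for r in range(180,230) if len(x:=np.flatnonzero(g[r,230:320]<75)))
print("skirt px",w)
P0=np.array([552.7,194.3,170]);n=np.array([-.469,.009,.883])
for h in(8,19,23): print(h,[float(np.diff(proj(c,[P0+h*n+[0,y,0] for y in(24,-24)])[:,0])[0])])
E
```

```text
skirt px (np.int64(51), 206)
8 [50.984937552892035]
19 [52.87091664683567]
23 [53.59179265830565]
```

Inconclusive, since one pixel is about 6 mm here. I'll use a better test: where the skirt's edges and the bar's lower end fall in the wrist and side views.

```bash
python3 - <<'E'
from h import *
c=bot.camera('wrist');s=bot.camera('side');gw=cv2.cvtColor(c['pixels'],cv2.COLOR_RGB2GRAY);gs=cv2.cvtColor(s['pixels'],cv2.COLOR_RGB2GRAY)
P0=np.array([552.7,194.3,170]);n=np.array([-.469,.009,.883]);u=np.array([.883,-.018,.469]);v=np.array([.02,1,0])
x=np.flatnonzero(gw[150:260,278]<75)+150;print("wrist col 278 dark rows",x.min(),x.max())
for q in(0,15):
    print("pull",q,"wrist: nose tip",proj(c,P0+33*u+(q+20)*n)[0],"bar end top",proj(c,P0-22*u+(q+42)*n)[0],"skirt L/R",proj(c,P0+24*v+(q+8)*n)[0],proj(c,P0-24*v+(q+8)*n)[0])
    print("  side: bar top centre",proj(s,P0+(42+q)*n)[0],"low end",proj(s,P0-22*u+(42+q)*n)[0],"high end",proj(s,P0+22*u+(42+q)*n)[0],"panel c",proj(s,P0)[0],"panel mark",proj(s,P0+43*u+4*n)[0])
m=cv2.inRange(gs[160:215,262:312],0,60);nn,l,st,ce=cv2.connectedComponentsWithStats(m)
for i in range(1,nn):
    if st[i,4]>10:print("side blob",st[i]+[262,160,0,0,0],ce[i]+[262,160])
o0=cv2.imread("pics/side0.png",0);m=cv2.inRange(o0[160:215,262:312],0,60);nn,l,st,ce=cv2.connectedComponentsWithStats(m)
for i in range(1,nn):
    if st[i,4]>10:print("before blob",st[i]+[262,160,0,0,0],ce[i]+[262,160])
E
```

```text
wrist col 278 dark rows 168 239
pull 0 wrist: nose tip [276.936 165.647] bar end top [277.406 233.928] skirt L/R [251.668 199.251] [302.955 198.858]
  side: bar top centre [277.157 171.678] low end [271.65 174.42] high end [282.692 168.922] panel c [282.436 180.816] panel mark [292.659 174.674]
pull 15 wrist: nose tip [276.857 168.283] bar end top [277.352 240.492] skirt L/R [250.298 203.416] [304.219 203.003]
  side: bar top centre [275.232 168.346] low end [269.7   171.111] high end [280.793 165.567] panel c [282.436 180.816] panel mark [292.659 174.674]
side blob [273 167  13  14 121] [278.628 173.802]
side blob [283 210  13   5  36] [287.917 212.528]
before blob [277 169  10  15  90] [280.478 177.033]
```

Both views agree with a pull of about 15 mm. The bar end is at row 239, against 234 predicted if pushed in and 240.5 if pulled out. The side-view blob moved (-1.9,-3.2) px, against a predicted (-1.9,-3.3). Handing in.

```bash
python3 -c "
from workcell import bot
print(bot.job_done()); print(bot.state()['t'])"
```

```text
the job is handed in; nothing more can be done
None
the job is handed in; nothing more can be done
```

The job is done and handed in at about 18 s of robot time; no verdict was reported.

- **Flywheel:** I pinched the wheel's rim and turned it about 3.1 rad in two strokes plus a small correction, until the rib stood at the top. After release the side view put the rib at about 0.00 rad and the top view at about -0.02 rad. The limit is about 0.105 rad. It had not moved at the final check.
- **Selector:** I gripped the knob's bar and turned it about 1.2 rad. In the picture the nose lines up with the long mark; the tool's own angle read -0.01 rad.
- **Pull:** I then pulled the knob straight out to its stop, a tool travel of 15.3 mm with about 21 N at the end, and let go.
- **Pull check:** One check disagreed: the skirt's apparent width (51 px) fitted a knob that had not come out, but that method resolves only about 6 mm per pixel. The bar end and nose positions in the wrist view and the shift in the side view both fit a pull of about 13–15 mm.
- **Clearance:** At the end the gripper was open and well clear, with about 1 N measured. I saw no bystander moved in the pictures, but I did not measure their positions.

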